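Click the kitchen timer round to the egg mark

TASK

Set the red kitchen timer for the eggs: turn its cap clockwise, counting the clicks, until it rests in the click at the green mark (the fourth click from zero), then let go. Leave the red-lidded spice jar and the small coffee cup beside it standing where they are.

Things in the scene. Friction and masses are not known exactly. Their poses are not given: they have to be found in the camera images.
- timer_cap (a point): Centre of the round red cap (60 mm across, 29 to 53 mm above the worktop) of a wind-up timer, on its upright axis, 41 mm up. Gripped from above across the diameter at any yaw. On it a red bar 8 mm wide, 44 long, top at 59 mm, one half with a white pointer line. Turns with the cap: y along the bar to the pointer end, z up. The body is fixed on a fixed black disc, 104 mm across, 6 thick.
- timer_dial (a joint): Cap angle, rad: 0 at the disc's thick white tick, grows clockwise seen from above. Sprung clicks every 24 deg (0.419), a tick at each: 0, 0.419, 0.838, 1.257, 1.676 = broad green tick. Starts in (or slips within half a second into) click 1, 2 or 3, so 3, 2 or 1 short. About 0.1 N m turns it over a click; let go, it settles into the nearest.
- red_jar_center (a point): Centre, half-way up, of a spice jar with a red lid, 43 mm across and 99 mm tall, standing loose beside the timer; not to be moved. z up.
- cup_center (a point): Centre, half-way up, of a small white coffee cup with a teal band, 61 mm across, 86 mm over its handle, 51 mm tall, standing loose on the other side of the timer; not to be moved. z up.

How it is judged (in metres and radians):
At the end, for the whole second after the job is handed in: The timer's cap rests within 10 degrees of the green mark (dial between 1.50 and 1.85 rad) and is still; the red-lidded jar and the small cup are within 20 mm of where they stood (value of joint timer_dial between 1.5 and 1.85 rad and velocity of joint timer_dial between -0.1 and 0.1 rad/s and distance of each of red_jar_center, cup_center from where it was at the start of the episode below 0.02 m); the robot touches nothing.
It fails at once if the red-lidded jar is knocked over (angle between red_jar_center's own z axis and vertical above 0.5 rad).
It fails at once if the small cup is knocked over (angle between cup_center's own z axis and vertical above 0.5 rad).
It also fails if it takes over 32 s, if anything falls off the work surface, if the arm or the gripper's body presses on something with over 40 N, if the wrist force passes 120 N, or if a joint passes its speed limit or range.

ROBOT

A 6-joint arm with a two-finger parallel gripper is mounted at the origin on a cart in front of the work surface, level with it; the furniture and walls round the work are solid. World frame = base frame: x ahead of the robot, y to its left, z up, the work surface at z = 0. Lengths are in m, angles in degrees, forces in N, time in s.
With the tool pointing down it reaches from about 0.325 to 0.775 m from the base axis. Payload 5.5 kg.
Tool frame: the origin (TCP) lies at the very end of the fingers, on their centre line; the grasp point (between the pads) lies 19 mm behind it; z points along the fingers, y is the line along which they close (so a half turn about z gives the same grasp; the last joint's range is limited). The gripper opens to 85 mm and grips with 20 to 120 N. Pads are 22 mm wide; open, the fingers measure 114 mm over their backs; the gripper's body (76 mm by 85 mm) begins 54 mm behind the grasp point. The pads swing forward as they close: fully open they stand 13 mm farther back than shut.
Start: joints at [65.449, 5.22, 70.514, -0, 104.267, -3.249], TCP at [0.218, 0.559, 0.231] pointing down, gripper open.
Joint ranges: [-164.24, 164.24], [-49.07, 125.15], [9.68, 141.18], [-86.29, 266.29], [3.28, 154.24], [-151.56, 151.56]. Speed limits (degrees/s): [147.25, 147.25, 172.46, 180, 180, 180].

INTERFACE

Orientations are given as a 3x3 rotation matrix whose columns are the frame's x, y, z axes.
In Python, from cell import * gives the robot as it stands.
- The arm moves only by the tool apply_moves, never from a script. Its arguments are lists of equal length, an entry for each row: "translation": the shift along the tool's x, y, z scaled (see below), a list of three; "twist": the turn about the tool's z scaled (see below); "gripper": the opening, from 0 (shut) to 1 (fully open). A call has 1 to 8 rows; each row is the pose to reach, as a shift and turn from the pose commanded when the call began, along the tool's axes at that moment; what a row does not reach only later rows make up. The controller multiplies each number of a shift by 400 mm and each number of a turn by 0.5 rad. A row lasts 1/12 s, in which the tool goes at most 41.7 mm and 7.16 degrees, less where a joint would pass 70% of its speed; a pose out of reach is approached as far as the arm can. A call with a number of a shift or a turn outside -1 to 1 is refused whole. A call with a gripper value outside its range is refused whole. The fingers move at their own pace and stop on an object; "squeeze" is the grip in N (left out, the last holds). Time passes only in rows, so rows that repeat a pose let the fingers close. It gives the time, the measured TCP pose, the force, the opening and the grip force at its end, in the units of the state.
- sense(): the state, without advancing time (a new reading comes with each control period).
- snapshot(name): name is "scene" or "top"; returns a dict with "color" (420x560x3 uint8, red, green, blue), "depth" (420x560 float32, m along the optical axis (not along the pixel's ray), 0 where there is no reading), "fx", "fy", "cx", "cy" (pixels), "D" ([k1, k2, p1, p2, k3] as OpenCV has them; the pictures are not rectified), "rvec" (rotation vector, rad) and "tvec" (3), from world to camera coordinates, as OpenCV has them. Camera axes: x right, y down, z forward; pixel columns grow to the right and rows downward; lengths in m; the calibration is good to about 2 mm. A picture is of the moment at which its call begins.
- finish_job(): hands the job in; it is judged then, once.
The state is a dict: "t": time; "joint_pos": joint angles; "qd": joint speeds; "joint_efforts": joint torques, N m; "position": TCP position; "ee_rot": TCP orientation; "force": force on the tool from outside, world axes, zero at the start; "torque": the same for the moment, N m; "gripper_width": opening from 0.0 (shut) to 1.0 (fully open); "grip_force": force on a finger pad.
Only numpy, scipy, OpenCV 4.12 (cv2) and the standard library are available. Lean on these libraries where they do the work, as an engineer would, in place of code of your own. Each camera call takes 0.05 s, during which the arm holds its last target. There are 200 camera calls.

## Working session

There is one attempt and no reset: what is moved stays moved. The work goes in short steps, Python scripts to look and compute and a tool call to move; the robot and the scene stay as the last step left them, time stands still between calls to the robot, and variables do not carry over. Pictures are saved under pics/ and viewed, at most 10 in all, crops included, and the job is handed in when it is done.

Besides the shell and the picture viewer there is one more tool, called after "Request:" as name(argument=value, ...) on one line, values as JSON. apply_moves: Moves the arm, as the interface text tells. Its arguments: {"type":"object","properties":{"translation":{"type":"array"},"twist":{"type":"array"},"gripper":{"type":"array"},"squeeze":{"type":"number"}},"required":["translation","twist","gripper"]}

```bash
mkdir -p pics; ls
cat > h.py <<'E'
from cell import *
import numpy as np, cv2
def snap(n,out=None):
    s=snapshot(n); s['K']=np.array([[s['fx'],0,s['cx']],[0,s['fy'],s['cy']],[0,0,1.]]); s['D']=np.array(s['D'],float)
    s['R']=cv2.Rodrigues(np.array(s['rvec'],float))[0]; s['t']=np.array(s['tvec'],float).ravel()
    if out: cv2.imwrite(out,s['color'][:,:,::-1])
    return s
def plane(s,px,z):
    p=cv2.undistortPoints(np.array(px,float).reshape(-1,1,2),s['K'],s['D']).reshape(-1,2)
    d=np.c_[p,np.ones(len(p))]@s['R']; c=-s['R'].T@s['t']
    return c+d*((z-c[2])/d[:,2])[:,None]
E
python3 - <<'E'
from h import *
a=snap('scene');b=snap('top')
cv2.imwrite('pics/a.png',a['color'][:,:,::-1]);cv2.imwrite('pics/b.png',b['color'][:,:,::-1])
import pickle;pickle.dump((a,b),open('ab.pkl','wb'))
s=sense();print(s['t'],s['position'],s['ee_rot'],s['gripper_width'])
E
```

```text
pics
0.1 [0.21787451 0.5587662  0.23025517] [[-9.31664298e-01  3.63319517e-01 -7.51010812e-04]
 [ 3.63320275e-01  9.31662907e-01 -1.61396313e-03]
 [ 1.13304612e-04 -1.77652928e-03 -9.99998416e-01]] 0.9994524994160623
```

View pics/a.png

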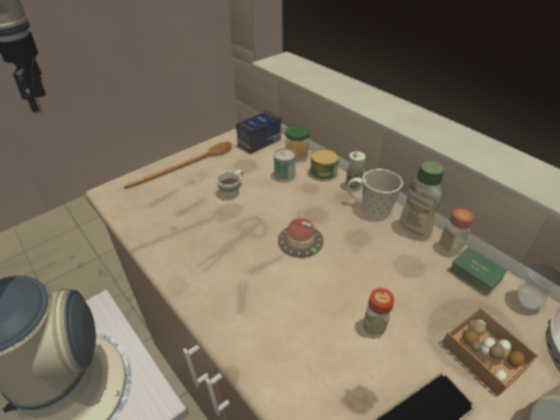

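View pics/b.png

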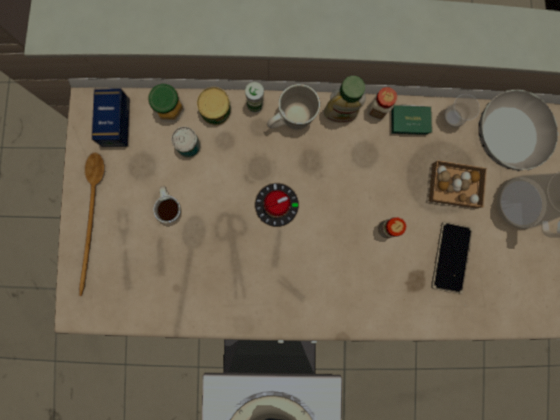

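The scene view shows the timer at (301,238). In the top view it is at (277,204), the jar is at (395,227) and the cup at (168,209). Both neighbours are well clear of the timer. Next I'll measure the timer up close.

Run:
```python
from h import *; import pickle
a,b=pickle.load(open('ab.pkl','rb'))
c=b['color'];hsv=cv2.cvtColor(c,cv2.COLOR_RGB2HSV).astype(int)
H,S,V=hsv[...,0],hsv[...,1],hsv[...,2]
roi=np.zeros(H.shape,bool);roi[175:235,245:312]=1
def cen(m): 
    v,u=np.nonzero(m&roi);return np.array([u.mean(),v.mean()]),len(u)
red=((H<8)|(H>172))&(S>150)&(V>70)
grn=(H>45)&(H<80)&(S>150)&(V>70)
dark=(V<60)
# disc: hull of dark pixels
lab=cv2.morphologyEx((dark&roi).astype(np.uint8),cv2.MORPH_OPEN,np.ones((2,2)))
n,l,st,_=cv2.connectedComponentsWithStats(lab);k=1+st[1:,4].argmax()
pts=cv2.findNonZero((l==k).astype(np.uint8));h=cv2.convexHull(pts)
e=cv2.fitEllipse(h);print('disc',e,plane(b,[e[0]],.006))
r,n1=cen(red);print('red',r,n1,plane(b,[r],.053))
g,n2=cen(grn);print('green',g,n2,plane(b,[g],.006))
disk=np.hypot(*np.moveaxis(np.indices(H.shape)[::-1]-np.array(r)[:,None,None],0,-1).transpose(2,0,1))
w=(S<110)&(V>130)
for nm,m in(('pointer',w&(disk<12)),('ticks',w&(disk>15)&(disk<23))):
    n,l,st,ce=cv2.connectedComponentsWithStats((m&roi).astype(np.uint8))
    for i in range(1,n):print(nm,ce[i].round(1),st[i,4],plane(b,[ce[i]],.059 if nm[0]=='p' else .006).round(4))
im=cv2.resize(c[175:235,240:315,::-1],None,fx=8,fy=8,interpolation=cv2.INTER_CUBIC);cv2.imwrite('pics/c.png',im)
for p,z in(([395,227],.099),([168,209],.05)):print(plane(b,[p],z))
```

```text
disc ((277.2007751464844, 205.5476837158203), (42.303436279296875, 42.54727554321289), 72.79550170898438) [[ 0.543599   -0.00315503  0.006     ]]
red [276.29896907 202.45103093] 388 [[ 5.45057913e-01 -5.14180568e-05  5.30000000e-02]]
green [294.5 204.5] 24 [[ 0.54696925 -0.04349238  0.006     ]]
pointer [281.9 199.2] 11 [[ 0.5519 -0.0123  0.059 ]]
ticks [283.3 183.1] 50 [[ 0.5969 -0.0163  0.006 ]]
ticks [265.5 183. ] 2 [[0.5962 0.0253 0.006 ]]
ticks [258.9 188.7] 12 [[0.5824 0.0404 0.006 ]]
ticks [298.  195.5] 2 [[ 0.5684 -0.0514  0.006 ]]
ticks [254.  197.5] 2 [[0.5613 0.0514 0.006 ]]
ticks [299. 199.] 1 [[ 0.5602 -0.0538  0.006 ]]
[[ 0.4921395  -0.25540373  0.099     ]]
[[0.52528839 0.24170535 0.05      ]]
```

View pics/c.png

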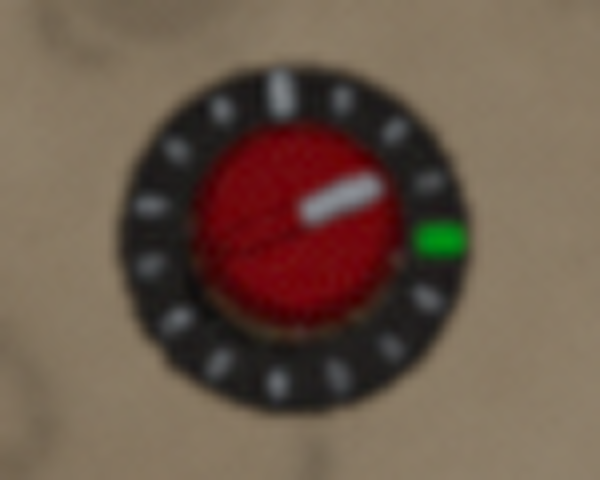

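The cap's pointer is about 74° clockwise of the thick tick. That is click 3, one short of green, and I'll recheck it once it has settled. The timer's axis is near (0.5435, -0.003), so I'll move over it.

Request:
apply_moves(translation=[[-0.63, -0.5, 0], [-0.63, -0.5, 0], [-0.63, -0.5, 0], [-0.63, -0.5, 0], [-0.63, -0.5, 0], [-0.63, -0.5, 0], [-0.63, -0.5, 0], [-0.63, -0.5, 0]], twist=[0, 0, 0, 0, 0, 0, 0, 0], gripper=[1, 1, 1, 1, 1, 1, 1, 1])

```text
t: 0.77
position: [0.381, 0.2783, 0.231]
ee_rot: [[-0.931, 0.365, 0.0], [0.365, 0.931, -0.001], [-0.0, -0.001, -1.0]]
force: [0.9, 0.6, 0.6]
gripper_width: 1.0
grip_force: 0.0
```

Request:
apply_moves(translation=[[-0.5, -0.4, 0], [-0.5, -0.4, 0], [-0.5, -0.4, 0], [-0.5, -0.4, 0], [-0.5, -0.4, 0], [-0.5, -0.4, 0], [-0.5, -0.4, 0], [-0.5, -0.4, 0]], twist=[0, 0, 0, 0, 0, 0, 0, 0], gripper=[1, 1, 1, 1, 1, 1, 1, 1])

```text
t: 1.43
position: [0.5088, 0.0571, 0.2302]
ee_rot: [[-0.93, 0.368, -0.002], [0.368, 0.93, -0.0], [0.002, -0.001, -1.0]]
force: [0.6, 0.2, 0.2]
gripper_width: 0.997
grip_force: 0.0
```

Run:
```python
from h import *
b=snap('top');a=snap('scene')
T=np.array([.5435,-.003])
for z in(.041,.059):
  for s,n in((a,'a'),(b,'b')):
    p,_=cv2.projectPoints(np.array([[*T,z]]),s['R'],s['t'],s['K'],s['D']);print(n,z,p.ravel())
im=cv2.resize(b['color'][175:235,240:315,::-1],None,fx=5,fy=5,interpolation=cv2.INTER_CUBIC)
im2=cv2.resize(a['color'][205:265,264:339,::-1],None,fx=5,fy=5,interpolation=cv2.INTER_CUBIC)
cv2.imwrite('pics/d.png',np.hstack([im,im2]))
# scene-view red cap centre, excluding pointer via hull
c=a['color'];hsv=cv2.cvtColor(c,cv2.COLOR_RGB2HSV)
m=((hsv[...,0]<8)|(hsv[...,0]>172))&(hsv[...,1]>110);m[:205]=0;m[265:]=0;m[:,:270]=0;m[:,335:]=0
h=cv2.convexHull(cv2.findNonZero(m.astype(np.uint8)));M=cv2.moments(h);p=[M['m10']/M['m00'],M['m01']/M['m00']];print('scene red',p,plane(a,[p],.045))
s=sense();R=np.array(s['ee_rot']);P=np.array(s['position'])
print(s['t'],P,s['joint_pos'],'to go',(R.T@(np.array([*T,.019])-P)/.4).round(4))
```

```text
a 0.041 [300.94687835 228.39408104]
b 0.041 [277.48123598 203.81046796]
a 0.059 [301.18073875 222.40376266]
b 0.059 [277.66918081 202.84964811]
scene red [300.6450742240216, 226.40080971659918] [[ 0.54437297 -0.00091193  0.045     ]]
1.5333 [0.50796683 0.0598016  0.2308551 ] [ 2.87787834e+00 -8.37541539e+00  8.39053440e+01  3.86587253e-02
  1.04536531e+02 -6.57851814e+01] to go [-0.1406 -0.114   0.5294]
```

View pics/d.png

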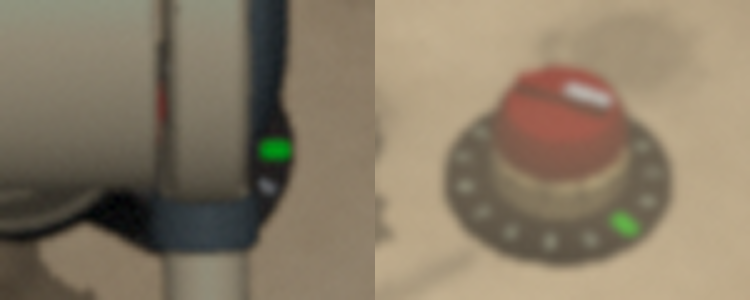

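The left crop (top view) is blocked by the arm. In the right crop (scene view) the pointer is near (306,224) and the green tick near (314,250). I'll compute the dial angle from that view.

```bash
cat >> h.py <<'E'
def dial(s,view,T=np.array([.544,-.0025]),box=(205,265,270,335)):
    hsv=cv2.cvtColor(s['color'],cv2.COLOR_RGB2HSV).astype(int);H,S,V=[hsv[...,i] for i in range(3)]
    m=((H<8)|(H>172))&(S>110);r=np.zeros(m.shape,bool);r[box[0]:box[1],box[2]:box[3]]=1
    hull=cv2.convexHull(cv2.findNonZero((m&r).astype(np.uint8)));f=np.zeros(m.shape,np.uint8);cv2.fillConvexPoly(f,hull,1)
    f=cv2.erode(f,np.ones((3,3)))>0
    v,u=np.nonzero(f&(S<75)&(V>140))
    q=plane(s,np.c_[u,v],.059)[:,:2];ax=cv2.fitLine(q.astype(np.float32),cv2.DIST_L2,0,.01,.01).ravel()
    v,u=np.nonzero(r&(H>45)&(H<80)&(S>110)&(V>70));g=plane(s,[[u.mean(),v.mean()]],.006)[0,:2]
    cw=lambda d:np.degrees(np.arctan2(-d[1],d[0]))
    d=ax[:2];d=d*np.sign(d@(q.mean(0)-T))
    print(view,'n',len(q),'pointer mean',q.mean(0).round(4),'axis cw',cw(d).round(1),'centre-based cw',cw(q.mean(0)-T).round(1),'green cw',cw(g-T).round(1))
E
python3 - <<'E'
from h import *; import pickle
a,b=pickle.load(open('ab.pkl','rb'))
dial(a,'a0');dial(b,'b0',box=(175,235,245,312));dial(snap('scene'),'a1')
s=sense();R=np.array(s['ee_rot']);print(s['position'],(R.T@(np.array([.544,-.0025,.019])-s['position'])/.4).round(4))
E
```

```text
a0 n 22 pointer mean [ 0.5482 -0.0113] axis cw 71.9 centre-based cw 64.5 green cw 89.2
b0 n 5 pointer mean [ 0.5524 -0.0138] axis cw 68.1 centre-based cw 53.5 green cw 85.9
a1 n 25 pointer mean [ 0.5478 -0.0117] axis cw 73.1 centre-based cw 67.8 green cw 89.5
[0.50781803 0.06043737 0.23112572] [-0.1418 -0.114   0.5302]
```

Both views put the cap at click 3, so it needs one click clockwise (24° is 0.84 twist units). I'll move above it first, then go down.

Request:
apply_moves(translation=[[-0.142, -0.114, 0], [-0.142, -0.114, 0], [-0.142, -0.114, 0.1], [-0.142, -0.114, 0.2], [-0.142, -0.114, 0.3], [-0.142, -0.114, 0.3], [-0.142, -0.114, 0.3], [-0.142, -0.114, 0.3]], twist=[0, 0, 0, 0, 0, 0, 0, 0], gripper=[1, 1, 1, 1, 1, 1, 1, 1])

```text
t: 2.25
position: [0.5456, -0.0026, 0.1144]
ee_rot: [[-0.932, 0.362, 0.004], [0.362, 0.932, -0.0], [-0.003, 0.001, -1.0]]
force: [-0.5, -0.8, 0.0]
gripper_width: 1.003
grip_force: 0.0
```

Run:
```python
from h import *
a=snap('scene');cv2.imwrite('pics/e.png',cv2.resize(a['color'][170:270,240:360,::-1],None,fx=5,fy=5,interpolation=cv2.INTER_CUBIC))
s=sense();R=np.array(s['ee_rot']);print(s['t'],s['position'],s['joint_pos'],(R.T@(np.array([.544,-.0025,.019])-s['position'])/.4).round(4))
```

```text
2.3 [ 0.54639351 -0.00285606  0.11553529] [-3.87025586e+00 -2.89321558e+00  9.04594148e+01  5.14373572e-03
  9.20914022e+01 -7.26540914e+01] [ 0.0073 -0.0018  0.2413]
```

View pics/e.png

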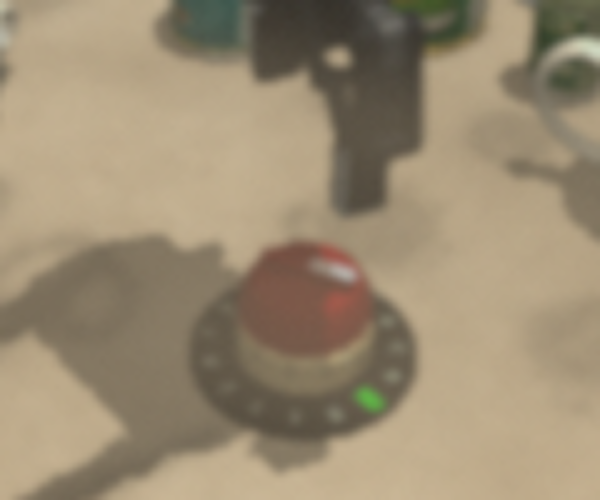

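The view shows one fingertip near crop (358,210), which is pixel (312,212). I'll check that against where the fingertips should project.

Run:
```python
from h import *
a=snap('scene');s=sense();R=np.array(s['ee_rot']);P=np.array(s['position'])
for k in(-.05,0,.05):
    w=P+R@np.array([0,k,-.013]);p,_=cv2.projectPoints(w[None],a['R'],a['t'],a['K'],a['D']);print(k,w.round(3),p.ravel(),(p.ravel()-[240,170])*5)
print('cam',-a['R'].T@a['t'],P)
```

```text
-0.05 [ 0.528 -0.05   0.129] [312.67819424 212.12598747] [363.39097121 210.62993736]
0 [ 0.547 -0.003  0.129] [303.27411676 196.91096774] [316.37058382 134.55483869]
0.05 [0.565 0.044 0.129] [294.62576464 182.9346793 ] [273.1288232   64.67339651]
cam [ 0.09397908 -0.46429194  0.65855375] [ 0.54667716 -0.00309452  0.1158585 ]
```

The projection matches the picture. Now I'll go down around the cap.

Request:
apply_moves(translation=[[0.006, 0, 0.06], [0.006, 0, 0.12], [0.006, 0, 0.17], [0.006, 0, 0.21], [0.006, 0, 0.24], [0.006, 0, 0.24], [0.006, 0, 0.24]], twist=[0, 0, 0, 0, 0, 0, 0], gripper=[1, 1, 1, 1, 1, 1, 1])

```text
t: 2.93
position: [0.5433, -0.0028, 0.0168]
ee_rot: [[-0.932, 0.363, 0.002], [0.363, 0.932, -0.0], [-0.002, 0.001, -1.0]]
force: [0.1, 0.0, -0.1]
gripper_width: 1.0
grip_force: 0.0
```

Request:
apply_moves(translation=[[0, 0, 0], [0, 0, 0], [0, 0, 0], [0, 0, 0], [0, 0, 0], [0, 0, 0], [0, 0, 0], [0, 0, 0]], twist=[0, 0, 0, 0, 0, 0, 0, 0], gripper=[0.6, 0.6, 0.6, 0.6, 0.6, 0.6, 0.6, 0.6], squeeze=25)

```text
t: 3.6
position: [0.5443, -0.0016, 0.0181]
ee_rot: [[-0.932, 0.363, 0.005], [0.363, 0.932, 0.002], [-0.004, 0.004, -1.0]]
force: [0.5, 4.0, 6.4]
gripper_width: 0.705
grip_force: 26.8
```

Request:
apply_moves(translation=[[0, 0, 0], [0, 0, 0], [0, 0, 0], [0, 0, 0], [0, 0, 0], [0, 0, 0], [0, 0, 0], [0, 0, 0]], twist=[0.12, 0.25, 0.38, 0.5, 0.63, 0.75, 0.85, 0.85], gripper=[0.6, 0.6, 0.6, 0.6, 0.6, 0.6, 0.6, 0.6])

```text
t: 4.27
position: [0.5449, -0.0022, 0.0177]
ee_rot: [[-0.697, 0.717, 0.006], [0.717, 0.697, 0.001], [-0.004, 0.005, -1.0]]
force: [3.9, 4.0, 2.8]
gripper_width: 0.706
grip_force: 28.7
```

Run:
```python
from h import *
a=snap('scene');cv2.imwrite('pics/f.png',cv2.resize(a['color'][190:270,250:350,::-1],None,fx=6,fy=6,interpolation=cv2.INTER_CUBIC))
s=sense();R=np.array(s['ee_rot']);print(s['t'],s['torque'],np.degrees(np.arctan2(R[0,1],R[1,1])))
```

```text
4.3167 [ 0.45494299 -0.7681016  -0.81727017] 45.73118174873131
```

View pics/f.png

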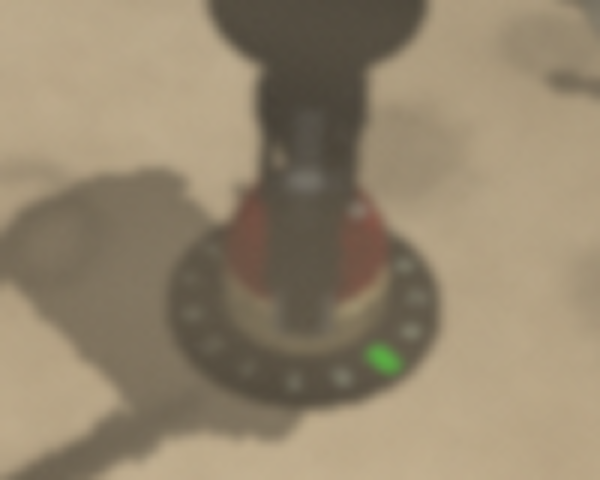

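The finger covers most of the pointer, so I'll let go, rise and look at the settled cap.

Request:
apply_moves(translation=[[0, 0, 0], [0, 0, 0], [0, 0, 0], [0, 0, -0.06], [0, 0, -0.15], [0, 0, -0.25], [0, 0, -0.3], [0, 0, -0.3]], twist=[0, 0, 0, 0, 0, 0, 0, 0], gripper=[1, 1, 1, 1, 1, 1, 1, 1])

```text
t: 4.98
position: [0.545, -0.0032, 0.1424]
ee_rot: [[-0.699, 0.715, 0.011], [0.715, 0.699, -0.001], [-0.008, 0.007, -1.0]]
force: [0.3, 0.1, -0.3]
gripper_width: 0.999
grip_force: 0.0
```

Run:
```python
from h import *
a=snap('scene');cv2.imwrite('pics/g.png',cv2.resize(a['color'][190:270,250:350,::-1],None,fx=6,fy=6,interpolation=cv2.INTER_CUBIC))
dial(a,'a2')
for d in(-5.4+72,90):
  t=np.radians(d);w=np.array([.544,-.0025,.059])+.02*np.array([np.cos(t),-np.sin(t),0])
  p,_=cv2.projectPoints(w[None],a['R'],a['t'],a['K'],a['D']);print(d,(p.ravel()-[250,190])*6)
s=sense();print(s['t'],s['position'],s['joint_pos'])
```

```text
a2 n 23 pointer mean [ 0.5482 -0.0121] axis cw 79.8 centre-based cw 66.4 green cw 89.5
66.6 [358.14628326 209.54534483]
90 [345.20577296 221.94608422]
5.0333 [ 0.54399803 -0.00314199  0.13908777] [-3.90390588e+00 -3.68368732e+00  8.88251793e+01 -1.64501224e-02
  9.44904943e+01 -4.82431185e+01]
```

View pics/g.png

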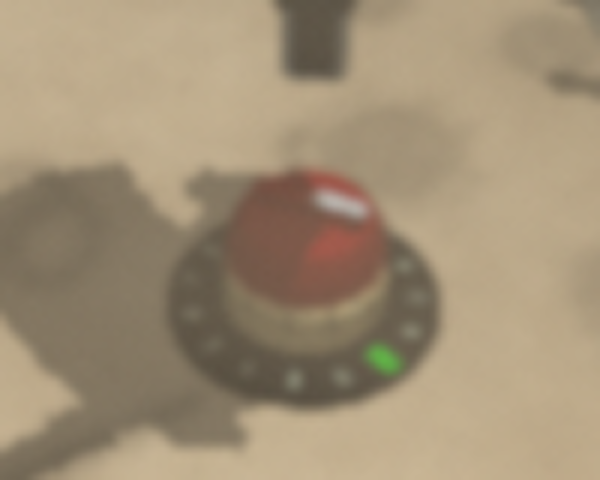

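The pointer is still in click 3. The pads reached 18 mm up, so they were gripping the fixed cream body below the cap as well, which explains the 0.8 N m reaction. I'll grip again with the fingertips above 30 mm so they hold only the cap.

Request:
apply_moves(translation=[[0, 0, 0.08], [0, 0, 0.16], [0, 0, 0.22], [0, 0, 0.265], [0, 0, 0.265], [0, 0, 0.265], [0, 0, 0.265]], twist=[0, 0, 0, 0, 0, 0, 0], gripper=[1, 1, 1, 1, 1, 1, 1])

```text
t: 5.62
position: [0.5427, -0.0029, 0.0299]
ee_rot: [[-0.699, 0.715, 0.0], [0.715, 0.699, -0.0], [-0.0, 0.0, -1.0]]
force: [0.1, -0.7, 0.2]
gripper_width: 1.002
grip_force: 0.0
```

Request:
apply_moves(translation=[[0, 0, 0], [0, 0, 0], [0, 0, 0], [0, 0, 0], [0, 0, 0], [0, 0, 0], [0, 0, 0], [0, 0, 0]], twist=[0, 0, 0, 0, 0, 0, 0, 0], gripper=[0.6, 0.6, 0.6, 0.6, 0.6, 0.6, 0.6, 0.6], squeeze=25)

```text
t: 6.28
position: [0.5445, -0.0019, 0.0318]
ee_rot: [[-0.699, 0.715, 0.006], [0.715, 0.699, 0.002], [-0.003, 0.005, -1.0]]
force: [3.1, 5.3, 5.6]
gripper_width: 0.656
grip_force: 27.0
```

Run:
```python
from h import *
s=sense();print(s['t'],s['position'],s['torque'],s['force'])
```

```text
6.2833 [ 0.54445545 -0.00188345  0.03177056] [ 1.0530192  -0.67304575 -0.07250836] [3.05484287 5.3085365  5.61410758]
```

Request:
apply_moves(translation=[[0, 0, 0], [0, 0, 0], [0, 0, 0], [0, 0, 0], [0, 0, 0], [0, 0, 0], [0, 0, 0], [0, 0, 0]], twist=[0.12, 0.25, 0.38, 0.5, 0.63, 0.75, 0.85, 0.85], gripper=[0.6, 0.6, 0.6, 0.6, 0.6, 0.6, 0.6, 0.6])

```text
t: 6.95
position: [0.5443, -0.002, 0.0318]
ee_rot: [[-0.34, 0.94, 0.005], [0.94, 0.34, 0.001], [-0.001, 0.005, -1.0]]
force: [2.1, 5.0, 6.6]
gripper_width: 0.654
grip_force: 26.8
```

Run:
```python
from h import *
a=snap('scene');cv2.imwrite('pics/i.png',cv2.resize(a['color'][190:270,250:350,::-1],None,fx=6,fy=6,interpolation=cv2.INTER_CUBIC))
s=sense();R=np.array(s['ee_rot']);print(s['t'],s['torque'],np.degrees(np.arctan2(R[0,1],R[1,1])))
try: dial(a,'a3')
except Exception as e: print(e)
```

```text
7.0 [ 0.89481475 -0.63556803 -0.02654606] 70.01202801045513
OpenCV(4.12.0) /io/opencv/modules/calib3d/src/undistort.dispatch.cpp:347: error: (-215:Assertion failed) CV_IS_MAT(_src) && CV_IS_MAT(_dst) && (_src->rows == 1 || _src->cols == 1) && (_dst->rows == 1 || _dst->cols == 1) && _src->cols + _src->rows - 1 == _dst->rows + _dst->cols - 1 && (CV_MAT_TYPE(_src->type) == CV_32FC2 || CV_MAT_TYPE(_src->type) == CV_64FC2) && (CV_MAT_TYPE(_dst->type) == CV_32FC2 || CV_MAT_TYPE(_dst->type) == CV_64FC2) in function 'cvUndistortPointsInternal'
```

View pics/i.png

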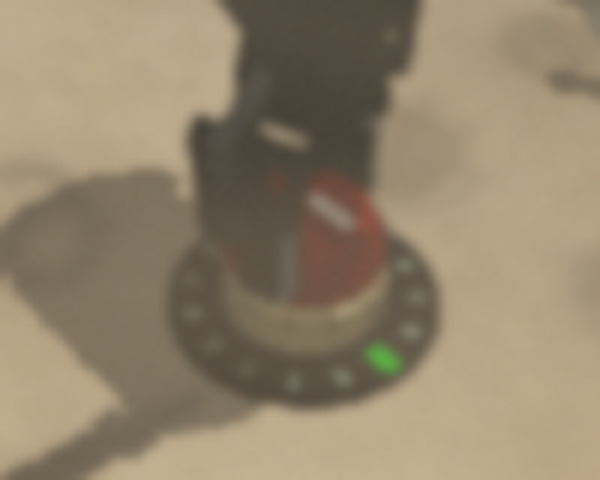

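The cap turned this time: the pointer's tip is near crop (350,222), against (345,222) predicted for the green click. I'll let go and rise clear.

Request:
apply_moves(translation=[[0, 0, 0], [0, 0, 0], [0, 0, 0], [0, 0, -0.06], [0, 0, -0.15], [0, 0, -0.25], [0, 0, -0.3], [0, 0, -0.3]], twist=[0, 0, 0, 0, 0, 0, 0, 0], gripper=[1, 1, 1, 1, 1, 1, 1, 1])

```text
t: 7.67
position: [0.5446, -0.0034, 0.1557]
ee_rot: [[-0.342, 0.94, 0.009], [0.94, 0.342, -0.001], [-0.004, 0.008, -1.0]]
force: [0.2, 0.1, 0.6]
gripper_width: 0.997
grip_force: 0.0
```

Run:
```python
from h import *
a=snap('scene');cv2.imwrite('pics/j.png',cv2.resize(a['color'][190:270,250:350,::-1],None,fx=6,fy=6,interpolation=cv2.INTER_CUBIC))
dial(a,'a4');print(sense()['t'])
```

```text
a4 n 25 pointer mean [ 0.544  -0.0152] axis cw 96.3 centre-based cw 90.2 green cw 89.5
7.7167
```

View pics/j.png

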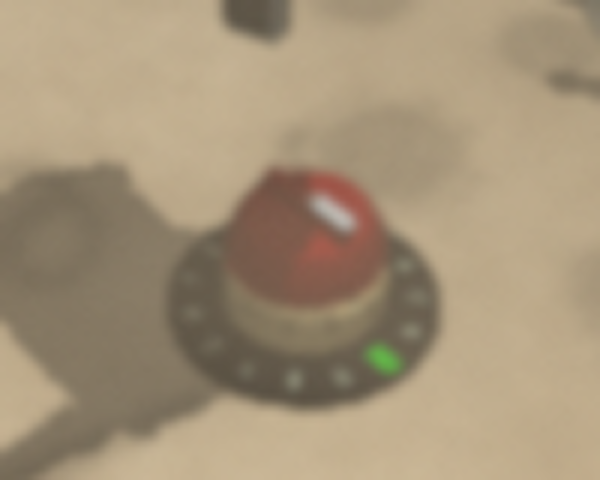

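The pointer, at crop (332,215), now reads 90° against 89.5° for the green tick. The gripper is clear of the cap.

```bash
python3 -c "
from cell import *
print(finish_job())"
```

```text
the job is handed in; nothing more can be done
None
```

The timer's cap was turned one click clockwise, from click 3 to the green mark (pointer at 90° against 89.5° for the green tick), on the second try because the first grip slipped; I let go, never went near the jar or cup, and handed the job in at about 7.7 s, with no verdict returned.

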